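# Put the sanding block away in its case

## Robot

A 7-joint arm with a two-finger parallel gripper is mounted at the origin on the work surface; the furniture and walls round the work are solid. World frame = base frame: x ahead of the robot, y to its left, z up, the work surface at z = 0. Lengths are in mm, angles in rad, forces in N, time in s.
With the tool pointing down it reaches from about 400 to 875 mm from the base axis. Payload 4.4 kg.
Tool frame: the origin (TCP) lies at the very end of the fingers, on their centre line; the grasp point (between the pads) lies 19 mm behind it; z points along the fingers, x is the direction in which the jaws open and shut, and the axes are right-handed (so a half turn about z gives the same grasp; the last joint's range is limited). The gripper opens to 85 mm and grips with 20 to 120 N. Pads are 22 mm wide; open, the fingers measure 114 mm over their backs; the gripper's body (76 mm by 85 mm) begins 54 mm behind the grasp point. The pads swing forward as they close: fully open they stand 13 mm farther back than shut.
Start: joints at [1.179, 0.628, 0.038, 1.517, -0.027, 0.996, -0.02], TCP at [208.071, -615.812, 231.313] pointing down, gripper open.
Joint ranges: [-3.06, 3.06], [-0.37, 2.12], [-1.25, 1.32], [0.18, 2.47], [-1.1, 4.24], [0.23, 1.98], [-2.94, 2.94]. Speed limits (rad/s): [2.57, 2.57, 3.14, 3.14, 3.14, 3.14, 3.14].

## Interface

Orientations are given as [roll, pitch, yaw] about the fixed x, y, z axes, in that order (R = Rz(yaw) Ry(pitch) Rx(roll)).
In Python, from cell import telemetry, get_image, get_calibration, ctrl gives the robot as it stands. The module is installed in compiled form; this text tells all that it offers.
- The arm moves only by the tool arm_command, never from a script. Its arguments are lists of equal length, an entry for each row: "rot": the turn, a rotation vector about the world's x, y, z in degrees, a list of three; "slide": the shift along the world's x, y, z in mm, a list of three; "gripper": the finger opening in mm, from 0 to 85.4. A call has 1 to 5 rows; each row shifts and turns the pose as measured when the row begins; what a row does not reach is not made up. A row lasts 1/12 s, in which the tool goes at most 41.7 mm and 7.16 degrees, less where a joint would pass 70% of its speed; a pose out of reach is approached as far as the arm can. A call with a gripper value outside its range is refused whole. The fingers move at their own pace and stop on an object; the grip force is fixed at half the most. Time passes only in rows, so rows that do not move let the fingers close. It gives the time, the measured TCP pose, the force and the opening at its end, in the units of the state.
- telemetry.read_state(): the state, without advancing time (a new reading comes with each control period).
- get_image(name): name is "side" or "top" or "wrist"; returns (picture, depth): 400x640x3 uint8, red, green, blue; 400x640 float32, mm along the optical axis (not along the pixel's ray), 0 where there is no reading.
- get_calibration(name): a dict with "fx", "fy", "cx", "cy" (pixels), "xyz" and "attitude" of the camera in the world. Camera axes: x right, y up, looking along -z (the intrinsics and any distortion apply to the point x, -y, -z); pixel columns grow to the right and rows downward; lengths in mm; the calibration is good to about 2 mm. A picture is of the moment at which its call begins: read the wrist's pose just before it. get_calibration takes no time and is no camera call; for the wrist camera it gives the pose at the moment of the call.
- ctrl.finish_job(): hands the job in, once; it reports no verdict.
The state is a dict: "clock": time; "qpos": joint angles; "qd": joint speeds; "tau": joint torques, N m; "eef_pos": TCP position; "tool_rot": TCP orientation; "force": force on the tool from outside, world axes, zero at the start; "torque": the same for the moment, N m; "width": finger opening in mm.
Only numpy, scipy, OpenCV 4.12 (cv2) and the standard library are available. Lean on these libraries where they do the work, as an engineer would, in place of code of your own. Each camera call takes 0.05 s, during which the arm holds its last target.

## Task

Put the cork sanding block away: open the hinged wooden case wide, set the block down inside it (do not drop it in) and leave it lying flat, then close the lid completely. Leave the other things on the bench where they are.

Things in the scene. Friction and masses are not known exactly. Their poses are not given: they have to be found in the camera images.
- case: Brown wooden case with brass corners, fixed to the bench, 141 deep (x) by 181 wide (y) by 67 mm high closed. Base 45 mm high with 8 mm walls, inside 125 (x) by 165 (y) mm, cork floor 10 mm above the bench. Origin: centre of the underside; x points to the hinge side, y along the hinge, z up.
- case_floor (a point): Centre of the inner floor of the case, 10 mm above the bench; axes as the case's.
- case_lid (a joint): Angle of the lid: 0 closed, 1.85 rad fully open against its stop; it may start ajar. The hinge runs along case y at the back (+x) edge of the rim, 70.5 mm behind the case's centre, 45 mm above the bench. The lid is a shell 22 mm thick; its stiff hinge holds it at any angle; moving it takes up to about 4 N at the tab.
- lid_tab (a point): Grip point in the dark wooden tab, a bar 14 mm wide (case y) and 14 thick that juts 38 mm out of the middle of the lid's front face; the point is 26 mm out, on the bar's axis, 167 mm from the hinge along the lid, 11 mm above the rim when closed. The tab points to case -x closed, up when open; it can be pinched across its width from above in both, and turns between the fingers about case y.
- lid_hinge (a point): Point on the hinge axis in the middle of the lid's back edge; it does not move. Its x axis turns with the lid and points away from the tab.
- sanding_block: Cork-coloured sanding block, 60 (its x) by 97 (its y) by 26 (z) mm, about 60 g, lying flat; origin: centre of the underside. Can be grasped across its 60 mm width.
- wax_tin: Round yellow-green tin, 69 mm diameter, 59 mm high, a bystander; origin: centre of the underside.
- square_bar: Pale square wooden bar, 31 x 165 (its y) x 31 mm, a bystander; origin: centre of the underside.

How it is judged (in metres and radians):
On the way, in this order (a step that is already met when the one before it is completed fails the run):
1. the lid is opened to at least 1.3 rad (value of joint case_lid above 1.3 rad), for 0.2 s.
2. the sanding block lies on the floor of the open case, let go (x of sanding_block in the frame of case between -0.06 and 0.06 m and y of sanding_block in the frame of case between -0.08 and 0.08 m and z of sanding_block in the frame of case between 0 and 0.045 m and (angle between sanding_block's own z axis and vertical below 0.25 rad or angle between sanding_block's own z axis and vertical above 2.89 rad) and value of joint case_lid above 1 rad and contact force between the fingers and sanding_block below 0.2 N and contact force between sanding_block and case above 0.1 N and linear speed of sanding_block below 0.05 m/s), for 0.2 s.
At the end, for the whole second after the job is handed in: The sanding block lies at rest inside the case, flat on its floor, and the lid is closed (within 0.05 rad) (x of sanding_block in the frame of case between -0.06 and 0.06 m and y of sanding_block in the frame of case between -0.08 and 0.08 m and z of sanding_block in the frame of case between 0 and 0.045 m and (angle between sanding_block's own z axis and vertical below 0.25 rad or angle between sanding_block's own z axis and vertical above 2.89 rad) and value of joint case_lid below 0.05 rad and linear speed of sanding_block below 0.03 m/s); the robot touches nothing.
It fails at once if the sanding block is dropped (falls free by more than about 4 cm) (linear speed of sanding_block above 0.9 m/s and contact force between the fingers and sanding_block below 0.1 N).
It fails at once if the wax tin or the square bar is moved by more than 4 cm (distance of any of wax_tin, square_bar from where it was at the start of the episode above 0.04 m).
It also fails if it takes over 72 s, if anything falls off the work surface, if the arm or the gripper's body presses on something with over 40 N, if the wrist force passes 120 N, or if a joint passes its speed limit or range.

## Working session

There is one attempt and no reset: what is moved stays moved. The work goes in short steps, Python scripts to look and compute and a tool call to move; the robot and the scene stay as the last step left them, time stands still between calls to the robot, and variables do not carry over. Pictures are saved under pics/ and viewed, and the job is handed in when it is done.

Besides the shell and the picture viewer there is one more tool, called after ">>>" as name(argument=value, ...), one argument or row to a line, values as JSON. arm_command: Moves the arm, as the interface text tells. Its arguments: {"type":"object","properties":{"rot":{"type":"array"},"slide":{"type":"array"},"gripper":{"type":"array"}},"required":["rot","slide","gripper"]}

```bash
mkdir -p pics; ls; python3 - <<'E'
from cell import telemetry, get_image, get_calibration, ctrl
import cv2,numpy as np
print(telemetry.read_state())
for n in ["side","top"]:
    p,d=get_image(n); c=get_calibration(n); print(n,c)
    cv2.imwrite(f"pics/{n}0.png",p[:,:,::-1]); np.savez(f"{n}0.npz",p=p,d=d)
E
```

```text
pics
{'clock': 0.0, 'qpos': array([ 1.17921844,  0.6293285 ,  0.03846328,  1.51837387, -0.02699759,
        0.99630791, -0.0199969 ]), 'qd': array([-0.00048135, -0.00029524,  0.00132383, -0.00036535,  0.00168988,
       -0.00038926, -0.00016644]), 'tau': array([ 4.04761204e-04, -5.63414204e+01,  1.22636586e+00, -1.93447924e+01,
        1.09062722e-02,  1.03802100e-02, -1.07304425e-05]), 'eef_pos': array([ 207.84300792, -615.20963306,  230.39903789]), 'tool_rot': array([ 3.14155373e+00,  1.89861521e-03, -1.24503145e+00]), 'force': array([-0.5873126 , -0.25505175,  0.44151481]), 'torque': array([-0.01383852,  0.0292313 ,  0.01433539]), 'width': 85.26273246372389}
side {'fx': 430.22885313937127, 'fy': 430.22885313937127, 'cx': 319.2784640127815, 'cy': 198.66046591606917, 'xyz': array([ 85.78120593, 855.24403048, 708.18157171]), 'attitude': array([ 1.00587517,  0.0211835 , -2.73394703])}
top {'fx': 384.3193891272307, 'fy': 384.3193891272307, 'cx': 322.93502594341174, 'cy': 202.57330885549086, 'xyz': array([426.60504574, -55.02357195, 909.28094317]), 'attitude': array([ 0.09168979, -0.01307119, -1.5884195 ])}
```

View pics/top0.png

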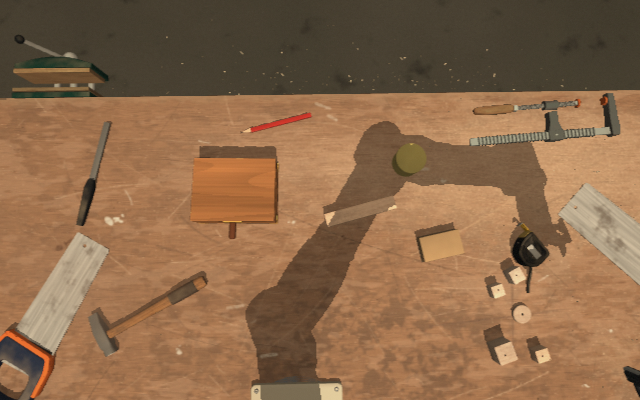

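View pics/side0.png

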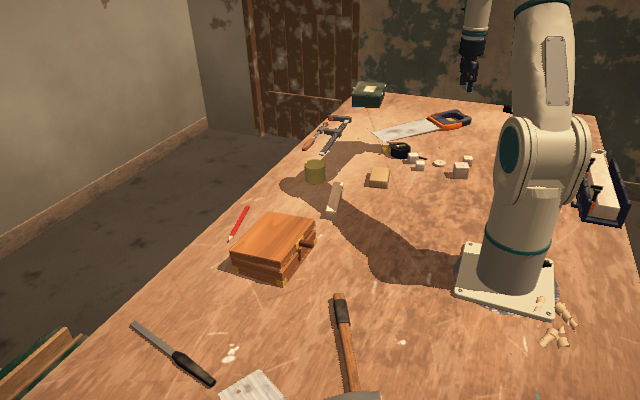

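The top view shows the case at about (233,190) with its tab at (232,230), the block at (440,245), the bar at (360,211) and the tin at (410,158). The side view shows the lid closed or slightly ajar.

```bash
cat > h.py <<'E'
import numpy as np,cv2
from scipy.spatial.transform import Rotation as R
def cloud(d,c):
    v,u=np.mgrid[0:d.shape[0],0:d.shape[1]]
    P=np.stack([(u-c['cx'])/c['fx']*d,-(v-c['cy'])/c['fy']*d,-d],-1)
    return P@R.from_euler('xyz',c['attitude']).as_matrix().T+c['xyz']
E
python3 - <<'E'
from h import *
from cell import get_calibration
z=np.load('top0.npz');W=cloud(z['d'],get_calibration('top'))
def rep(n,u0,u1,v0,v1,lo,hi):
    P=W[v0:v1,u0:u1].reshape(-1,3); P=P[(P[:,2]>lo)&(P[:,2]<hi)]
    r=cv2.minAreaRect(P[:,:2].astype(np.float32))
    print(n,len(P),np.round(r[0],1),np.round(r[1],1),round(r[2],1),'z',np.percentile(P[:,2],[1,50,99]).round(1))
rep('lid',180,290,140,226,55,140)
rep('tab',220,245,225,245,30,140)
rep('block',405,475,220,270,15,60)
rep('bar',315,405,185,230,18,60)
rep('tin',385,435,135,180,45,80)
print('bench',np.median(W[300:330,350:450,2]),np.median(W[100:120,330:370,2]),np.median(W[240:280,240:300,2]))
for v in range(155,245,5): print(v,W[v,232].round(1),W[v,200].round(1),W[v,265].round(1))
z=np.load('side0.npz');W2=cloud(z['d'],get_calibration('side'))
for p in [(275,225),(303,240),(380,174),(316,165)]: print(p,W2[p[1],p[0]].round(1))
E
```

```text
lid 5364 [532.4 130.3] [182.3 149.5] 89.2 z [64.5 72.7 79.7]
tab 98 [443.9 131.7] [13.9 28.8] 85.6 z [66.9 75.5 79.3]
block 1066 [ 405.4 -337. ] [58.2 95.9] 11.6 z [18.5 26.4 30. ]
bar 969 [ 487.4 -151.9] [ 31.1 165.1] 14.2 z [26.4 30.6 34.2]
tin 757 [ 603.  -266.2] [66.9 68.8] 43.7 z [49.5 58.4 62.1]
bench -0.5191091820692577 -0.2665388295217781 -0.26044285535397194
155 [628.4 147.9  -1.7] [629.3 224.   -0.7] [627.   68.7  -0.9]
160 [602.  132.6  66.4] [602.6 202.5  69. ] [600.8  59.5  67.2]
165 [590.6 132.3  67.5] [591.3 202.3  69.3] [589.2  59.3  69.1]
170 [579.8 132.8  65.3] [580.3 202.5  68.2] [578.1  59.4  68.5]
175 [568.1 132.1  68.3] [568.8 201.6  70.6] [567.1  59.5  67.7]
180 [556.4 131.2  72.1] [557.3 200.7  73.3] [555.4  59.1  71.2]
185 [545.1 130.8  73.5] [546.2 200.5  73.5] [544.   58.9  73.3]
190 [534.4 131.3  71.3] [535.4 200.8  72.1] [533.1  59.1  72.1]
195 [522.9 130.3  75.4] [524.2 200.2  73.6] [521.8  58.7  74.7]
200 [512.3 131.   72.3] [512.8 198.7  78.1] [510.7  58.6  76.1]
205 [501.  130.2  75.7] [502.3 199.9  74. ] [499.6  58.3  78.6]
210 [490.1 130.2  75.6] [491.  198.3  78.7] [488.9  58.8  75.6]
215 [479.1 129.5  78.4] [480.2 197.7  80.1] [478.1  58.9  74.8]
220 [468.3 129.3  79. ] [469.3 197.   82. ] [467.1  58.5  78. ]
225 [457.7 130.5  73.7] [461.7 221.5   1.4] [459.2  69.5  -2.1]
230 [446.9 130.5  73.3] [450.  221.9  -0.7] [4.473e+02 6.920e+01 4.000e-01]
235 [436.1 129.8  76.2] [438.3 221.8  -0.7] [435.6  69.1   1.5]
240 [425.3 146.5   0.8] [426.6 221.3   0.6] [423.9  69.3   0. ]
(275, 225) [551.3  93.9  71.8]
(303, 240) [456.2 129.1  76.8]
(380, 174) [ 400.8 -332.3   28.2]
(316, 165) [ 595.4 -263.4   58. ]
```

>>> arm_command(
  rot=[
    [0, 0, -2],
    [0, 0, -2],
    [0, 0, -2],
    [0, 0, -2],
    [0, 0, -2],
  ],
  slide=[
    [29, 28, 0],
    [29, 28, 0],
    [29, 28, 0],
    [29, 28, 0],
    [29, 28, 0],
  ],
  gripper=[85, 85, 85, 85, 85],
)

```text
clock: 0.52
eef_pos: [342.6, -478.1, 227.6]
tool_rot: [3.131, 0.001, -1.45]
force: [1.0, 0.6, 0.0]
width: 84.6
```

>>> arm_command(
  rot=[
    [0, 0, -1],
    [0, 0, -1],
    [0, 0, -1],
    [0, 0, -1],
    [0, 0, -1],
  ],
  slide=[
    [28, 30, 1],
    [28, 30, 1],
    [26, 32, 1],
    [24, 33, 0],
    [20, 36, 0],
  ],
  gripper=[85, 85, 85, 85, 85],
)

```text
clock: 0.93
eef_pos: [470.8, -313.7, 229.0]
tool_rot: [3.131, 0.002, -1.544]
force: [0.8, -0.1, -0.4]
width: 85.3
```

>>> arm_command(
  rot=[
    [0, 0, -0.5],
    [0, 0, -0.5],
    [0, 0, 0],
    [0, 0, 0],
    [0, 0, 0],
  ],
  slide=[
    [5, 40, 0],
    [5, 40, 0],
    [0, 40, 0],
    [0, 40, 0],
    [0, 40, 0],
  ],
  gripper=[85, 85, 60, 45, 45],
)

```text
clock: 1.35
eef_pos: [485.0, -106.2, 227.1]
tool_rot: [3.132, 0.002, -1.559]
force: [1.2, 0.2, -0.4]
width: 51.0
```

>>> arm_command(
  rot=[
    [0, 0, 0],
    [0, 0, 0],
    [0, 0, 0],
    [0, 0, 0],
    [0, 0, 0],
  ],
  slide=[
    [-3, 40, 0],
    [-8, 40, 0],
    [-8, 40, 0],
    [-8, 40, 0],
    [-8, 40, 0],
  ],
  gripper=[45, 45, 45, 45, 45],
)

```text
clock: 1.77
eef_pos: [448.7, 98.5, 226.3]
tool_rot: [3.132, 0.002, -1.559]
force: [0.3, 0.1, 0.1]
width: 45.3
```

>>> arm_command(
  rot=[
    [0, 0.3, -0.7],
    [-0.3, 0, 0],
    [0, 0, 0],
    [0, 0, 0],
    [0, 0, 0],
  ],
  slide=[
    [-8, 30, -20],
    [-3, 3, -30],
    [0, 0, -10],
    [0, 0, 0],
    [0, 0, 0],
  ],
  gripper=[45, 45, 45, 45, 45],
)

```text
clock: 2.18
eef_pos: [433.9, 146.3, 164.7]
tool_rot: [3.128, 0.003, -1.551]
force: [0.6, 0.2, 0.5]
width: 45.0
```

```bash
python3 - <<'E'
from h import *
from cell import *
from cell import telemetry,get_image,get_calibration
print(telemetry.read_state()['eef_pos'])
c=get_calibration('wrist');p,d=get_image('wrist');cv2.imwrite('pics/w1.png',p[:,:,::-1]);np.savez('w1.npz',p=p,d=d,**c)
W=cloud(d,c)
m=(W[...,2]>55)&(W[...,2]<95)&(W[...,0]>415)&(W[...,0]<455)&(abs(W[...,1]-130)<30)
P=W[m];print(len(P),cv2.minAreaRect(P[:,:2].astype(np.float32)),np.percentile(P[:,2],[5,50,95]))
E
```

```text
[433.87910099 146.28140557 164.74308914]
579 ((443.0069885253906, 132.80430603027344), (14.022533416748047, 24.17683982849121), 88.68086242675781) [73.18500716 76.51249738 78.10706653]
```

View pics/w1.png

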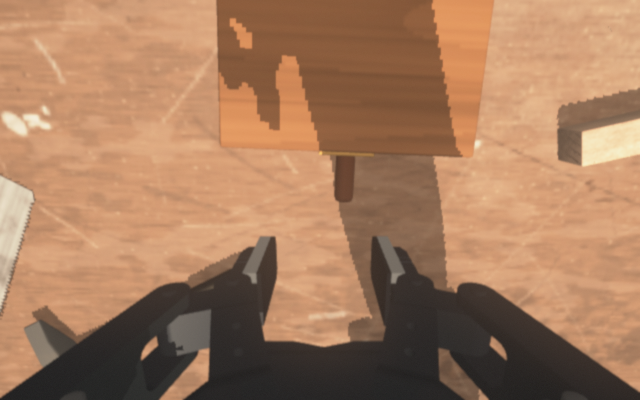

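The wrist view shows the tab at about (345,178) with its tip at (345,200), in line with the case. Both cameras put the tab at y≈132 with its top at z≈76.

>>> arm_command(
  rot=[
    [0, 0, -2],
    [0, 0, 0],
    [0, 0, 0],
    [0, 0, 0],
    [0, 0, 0],
  ],
  slide=[
    [4, -12, 0],
    [0, -2, -20],
    [0, 0, -20],
    [0, 0, 0],
    [0, 0, 0],
  ],
  gripper=[45, 45, 45, 45, 45],
)

```text
clock: 2.65
eef_pos: [444.7, 125.3, 128.7]
tool_rot: [3.14, 0.004, -1.604]
force: [0.2, 0.4, 0.3]
width: 45.0
```

>>> arm_command(
  rot=[
    [0, 0, 0.7],
    [0, 0, 0],
    [0, 0, 0],
    [0, 0, 0],
    [0, 0, 0],
  ],
  slide=[
    [-4, 5, -20],
    [0, 0, -25],
    [0, 0, -20],
    [0, 0, 0],
    [0, 0, 0],
  ],
  gripper=[45, 45, 45, 45, 45],
)

```text
clock: 3.07
eef_pos: [447.9, 127.1, 68.7]
tool_rot: [-3.13, 0.007, -1.602]
force: [-0.7, -1.1, 0.4]
width: 44.9
```

>>> arm_command(
  rot=[
    [-0.4, 0, 0.5],
    [0, 0, 0],
    [0, 0, 0],
    [0, 0, 0],
  ],
  slide=[
    [-9, 4, -8],
    [0, 0, -8],
    [0, 0, 0],
    [0, 0, 0],
  ],
  gripper=[45, 45, 45, 45],
)

```text
clock: 3.4
eef_pos: [443.7, 130.4, 57.5]
tool_rot: [-3.121, 0.002, -1.597]
force: [0.7, -0.1, 0.3]
width: 45.3
```

>>> arm_command(
  rot=[
    [-1.2, 0, 0.5],
    [0, 0, 0],
    [0, 0, 0],
  ],
  slide=[
    [-6, 2, -8],
    [0, 0, 0],
    [0, 0, 0],
  ],
  gripper=[45, 45, 45],
)

```text
clock: 3.65
eef_pos: [441.0, 132.0, 52.0]
tool_rot: [-3.115, -0.017, -1.591]
force: [0.4, -0.1, 0.7]
width: 44.9
```

>>> arm_command(
  rot=[
    [0, 0, 0],
    [0, 0, 0],
    [0, 0, 0],
    [0, 0, 0],
    [0, 0, 0],
  ],
  slide=[
    [0, 0, 0],
    [0, 0, 0],
    [0, 0, 0],
    [0, 0, 0],
    [0, 0, 0],
  ],
  gripper=[10, 5, 5, 5, 5],
)

```text
clock: 4.07
eef_pos: [442.6, 131.4, 53.6]
tool_rot: [-3.113, -0.015, -1.593]
force: [-0.1, 0.8, -3.3]
width: 13.1
```

>>> arm_command(
  rot=[
    [0.4, 0.8, 0],
    [0.4, 0.8, 0],
    [0, 0, 0],
    [0, 0, 0],
    [0, 0, 0],
  ],
  slide=[
    [3.5, 0, 15.6],
    [5, 0, 15.2],
    [6.5, 0, 14.6],
    [8, 0, 13.9],
    [9, 0, 13],
  ],
  gripper=[5, 5, 5, 5, 5],
)

```text
clock: 4.48
eef_pos: [470.8, 130.9, 123.8]
tool_rot: [3.129, -0.004, -1.592]
force: [2.9, -0.3, -10.7]
width: 13.4
```

>>> arm_command(
  rot=[
    [0, -0.5, 0],
    [0, -0.4, 0],
    [0, 0, 0],
    [0, 0, 0],
    [0, 0, 0],
  ],
  slide=[
    [11, 0, 12.5],
    [12.3, 0, 11.5],
    [13.5, 0, 10.3],
    [14.3, 0, 9],
    [15, 0, 8],
  ],
  gripper=[5, 5, 5, 5, 5],
)

```text
clock: 4.9
eef_pos: [524.7, 129.7, 172.4]
tool_rot: [3.115, -0.008, -1.59]
force: [-3.2, 0.4, -6.8]
width: 12.5
```

>>> arm_command(
  rot=[
    [0, -0.8, 0],
    [0, -0.5, 0],
    [0, 0, 0],
    [0, 0, 0],
    [0, 0, 0],
  ],
  slide=[
    [15.3, 0, 6.5],
    [16, 0, 5],
    [16.5, 0, 3.5],
    [16.8, 0, 2],
    [17, 0, 0.5],
  ],
  gripper=[5, 5, 5, 5, 5],
)

```text
clock: 5.32
eef_pos: [585.9, 128.2, 190.5]
tool_rot: [3.089, -0.013, -1.589]
force: [-5.9, -1.8, 8.7]
width: 12.8
```

>>> arm_command(
  rot=[
    [0, -1, 0],
    [0, -1, 0],
    [0, 0, 0],
    [0, 0, 0],
    [0, 0, 0],
  ],
  slide=[
    [17, 0, 0.5],
    [16, 0, -1],
    [14, 0, -2.5],
    [0, 0, 0],
    [0, 0, 0],
  ],
  gripper=[5, 5, 5, 5, 5],
)

```text
clock: 5.73
eef_pos: [628.0, 127.2, 189.5]
tool_rot: [3.107, -0.011, -1.593]
force: [-1.7, 0.2, 3.2]
width: 12.5
```

>>> arm_command(
  rot=[
    [0, 0, 0],
    [0, 0, 0],
    [0, 0, 0],
    [0, 0, 0],
    [0, 0, 0],
  ],
  slide=[
    [0, 0, 0],
    [0, 0, 0],
    [0, 0, 0],
    [0, 0, 10],
    [0, 0, 20],
  ],
  gripper=[45, 45, 45, 45, 45],
)

```text
clock: 6.15
eef_pos: [623.6, 125.7, 216.3]
tool_rot: [3.099, -0.015, -1.592]
force: [-0.1, -0.5, 0.6]
width: 44.8
```

>>> arm_command(
  rot=[
    [0, -0.5, 0],
    [0, -0.5, 0],
    [0, -0.5, 0],
    [0, 0, 0],
    [0, 0, 0],
  ],
  slide=[
    [0, 0, 25],
    [0, 0, 25],
    [-10, -10, 10],
    [-15, -35, 0],
    [-15, -38, 0],
  ],
  gripper=[45, 45, 45, 45, 45],
)

```text
clock: 6.57
eef_pos: [586.5, 52.3, 285.8]
tool_rot: [3.138, -0.007, -1.577]
force: [1.4, -0.9, 0.8]
width: 44.8
```

```bash
python3 - <<'E'
from h import *
from cell import get_image,get_calibration
for n in ['top','side']:
    p,d=get_image(n);cv2.imwrite(f'pics/{n}1.png',p[:,:,::-1]);np.savez(f'{n}1.npz',p=p,d=d)
E
```

```text
(no output)
```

View pics/top1.png

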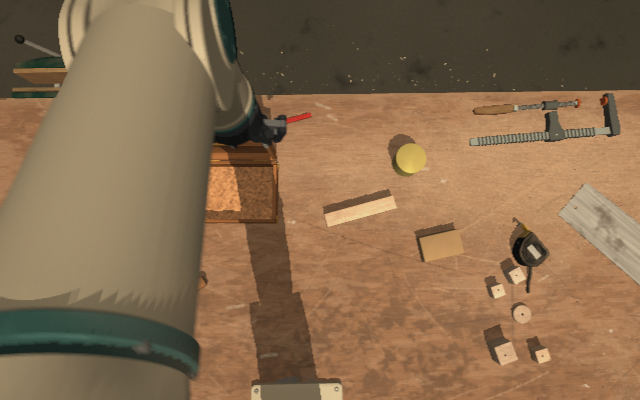

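View pics/side1.png

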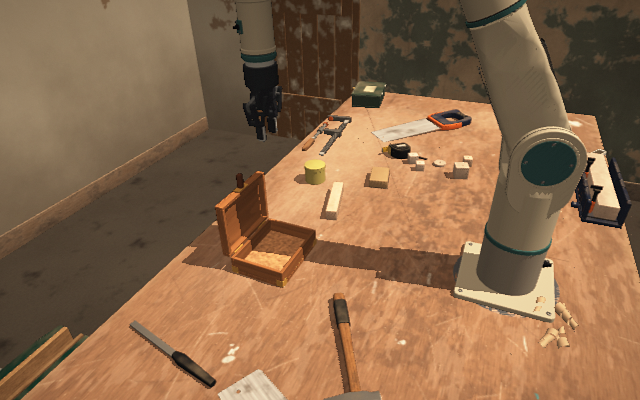

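The lid stands open, leaning back (tab at (240,180) in the side view), and the block and both bystanders have not moved. Next I go to the block.

>>> arm_command(
  rot=[
    [0, 0, 7],
    [0, 0, 7],
    [0, 0, 7],
    [0, 0, 7],
    [0, 0, 7],
  ],
  slide=[
    [-12, -26, 0],
    [-12, -26, 0],
    [-12, -26, 0],
    [-12, -26, 0],
    [-12, -26, 0],
  ],
  gripper=[85, 85, 85, 85, 85],
)

```text
clock: 7.08
eef_pos: [524.7, -83.2, 290.3]
tool_rot: [-3.14, -0.011, -0.961]
force: [0.6, -1.5, 0.2]
width: 85.2
```

>>> arm_command(
  rot=[
    [0, 0, 7],
    [0, 0, 7],
    [0, 0, 7],
    [0, 0, 7],
    [0, 0, 7],
  ],
  slide=[
    [-12, -26, -8],
    [-12, -26, -8],
    [-12, -26, -8],
    [-12, -26, -8],
    [-12, -26, -8],
  ],
  gripper=[85, 85, 85, 85, 85],
)

```text
clock: 7.5
eef_pos: [463.9, -218.8, 255.3]
tool_rot: [-3.138, -0.022, -0.337]
force: [-0.1, -0.1, -0.4]
width: 85.1
```

>>> arm_command(
  rot=[
    [0, 0, 7],
    [0, 0, 7],
    [0, 0, 7],
    [0, 0, 6],
    [0, 0, 0],
  ],
  slide=[
    [-12, -26, -8],
    [-12, -26, -8],
    [-12, -24, -8],
    [-8, -20, -8],
    [0, 0, 0],
  ],
  gripper=[85, 85, 85, 85, 85],
)

```text
clock: 7.92
eef_pos: [413.6, -326.4, 224.3]
tool_rot: [3.14, -0.021, 0.143]
force: [-0.4, -0.3, -0.4]
width: 84.9
```

>>> arm_command(
  rot=[
    [0, 1.2, 2],
    [0, 0, 0],
    [0, 0, 0],
    [0, 0, 0],
  ],
  slide=[
    [-6, -9, -25],
    [0, 0, -25],
    [0, 0, 0],
    [0, 0, 0],
  ],
  gripper=[85, 85, 85, 85],
)

```text
clock: 8.25
eef_pos: [408.2, -338.9, 176.3]
tool_rot: [3.138, -0.003, 0.171]
force: [0.7, -0.7, 0.7]
width: 84.9
```

```bash
python3 - <<'E'
from h import *
from cell import telemetry,get_image,get_calibration
s=telemetry.read_state();print(s['eef_pos'],s['tool_rot'],s['qpos'])
c=get_calibration('wrist');p,d=get_image('wrist');cv2.imwrite('pics/w2.png',p[:,:,::-1])
W=cloud(d,c)
m=(W[...,2]>18)&(W[...,2]<40)&(abs(W[...,0]-405)<80)&(abs(W[...,1]+337)<80)
P=W[m];print(len(P),cv2.minAreaRect(P[:,:2].astype(np.float32)),np.percentile(P[:,2],[5,50,95]))
E
```

```text
[ 408.22738815 -338.92567013  176.26612396] [ 3.13801011 -0.00327536  0.17085379] [ 0.80912375  0.53857782 -0.2488521   1.90861135  0.19491767  0.71263784
  0.61752537]
6145 ((405.67559814453125, -336.38055419921875), (58.10843276977539, 95.10355377197266), 11.452938079833984) [25.75605558 27.18787997 28.35511502]
```

View pics/w2.png

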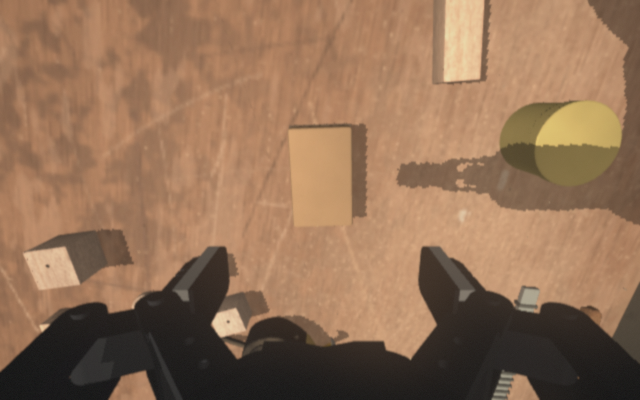

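The wrist view shows the block centred at about (321,175) between the open fingers. It measures (405.6, -336.5) at 11.5° with its top at z≈27, which matches the top camera.

>>> arm_command(
  rot=[
    [0, 0.2, 1.5],
    [0, 0, 0],
    [0, 0, 0],
    [0, 0, 0],
    [0, 0, 0],
  ],
  slide=[
    [-2.5, 2.5, -30],
    [0, 0, -35],
    [0, 0, -30],
    [0, 0, -10],
    [0, 0, 0],
  ],
  gripper=[85, 85, 85, 85, 85],
)

```text
clock: 8.72
eef_pos: [414.3, -337.3, 77.8]
tool_rot: [3.125, -0.013, 0.201]
force: [-1.1, 0.2, -0.8]
width: 85.0
```

>>> arm_command(
  rot=[
    [-0.7, 0.8, 0],
    [0, 0, 0],
    [0, 0, 0],
    [0, 0, 0],
    [0, 0, 0],
  ],
  slide=[
    [-9, 1, -10],
    [-2, 0, -20],
    [-1, 0, -15],
    [0, 0, 0],
    [0, 0, 0],
  ],
  gripper=[85, 85, 85, 85, 85],
)

```text
clock: 9.13
eef_pos: [409.8, -338.9, 41.1]
tool_rot: [3.104, -0.006, 0.203]
force: [0.3, -1.0, -0.7]
width: 85.2
```

>>> arm_command(
  rot=[
    [2, 0.6, 0],
    [0, 0, 0],
    [0, 0, 0],
    [0, 0, 0],
    [0, 0, 0],
  ],
  slide=[
    [-5, 2.5, -6],
    [-1, 0, -14],
    [0, 0, -9],
    [0, 0, -3],
    [0, 0, 0],
  ],
  gripper=[85, 85, 85, 85, 85],
)

```text
clock: 9.55
eef_pos: [410.4, -339.9, 17.3]
tool_rot: [3.131, -0.013, 0.203]
force: [0.1, 0.9, -0.3]
width: 85.2
```

>>> arm_command(
  rot=[
    [0.5, 0.8, 0],
    [0, 0, 0],
    [0, 0, 0],
    [0, 0, 0],
  ],
  slide=[
    [-6, 3, -4],
    [-2, 1, -5],
    [-1, 0, -3],
    [0, 0, 0],
  ],
  gripper=[85, 85, 85, 85],
)

```text
clock: 9.88
eef_pos: [402.0, -336.1, 6.7]
tool_rot: [3.14, -0.002, 0.204]
force: [-0.1, 0.8, -0.6]
width: 85.0
```

>>> arm_command(
  rot=[
    [0, 0, 0],
    [0, 0, 0],
    [0, 0, 0],
  ],
  slide=[
    [3, 0, -1],
    [0, 0, 0],
    [0, 0, 0],
  ],
  gripper=[70, 55, 50],
)

```text
clock: 10.13
eef_pos: [405.1, -335.9, 5.9]
tool_rot: [3.14, -0.001, 0.204]
force: [-3.2, -0.5, 7.2]
width: 58.7
```

>>> arm_command(
  rot=[
    [0, 0, 0],
    [0, 0, 0],
    [0, 0, 0],
  ],
  slide=[
    [0, 0, 0],
    [0, 0, 0],
    [0, 0, 0],
  ],
  gripper=[50, 50, 50],
)

```text
clock: 10.38
eef_pos: [405.4, -335.9, 6.1]
tool_rot: [3.14, -0.002, 0.205]
force: [-0.1, -0.8, -0.9]
width: 58.8
```

>>> arm_command(
  rot=[
    [0, 0, 0],
    [0, 0, 0],
    [0, 0, 0],
    [0, 0, 0],
    [0, 0, 0],
  ],
  slide=[
    [0, 0, 15],
    [0, 0, 25],
    [0, 0, 30],
    [0, 0, 35],
    [0, 0, 30],
  ],
  gripper=[50, 50, 50, 50, 50],
)

```text
clock: 10.8
eef_pos: [400.5, -331.6, 138.6]
tool_rot: [-3.13, 0.009, 0.206]
force: [0.5, -0.5, -0.2]
width: 58.8
```

>>> arm_command(
  rot=[
    [0, 0, 5],
    [0, 0, 6],
    [0, 0, 6],
    [0, 0, 6],
    [0, 0, 6],
  ],
  slide=[
    [7, 20, 10],
    [9, 30, 5],
    [10, 33, 0],
    [10, 33, 0],
    [10, 33, 0],
  ],
  gripper=[50, 50, 50, 50, 50],
)

```text
clock: 11.22
eef_pos: [448.0, -190.6, 162.3]
tool_rot: [3.133, 0.004, 0.713]
force: [0.4, -0.2, -0.9]
width: 58.6
```

>>> arm_command(
  rot=[
    [0, 0, 6],
    [0, 0, 6],
    [0, 0, 6],
    [0, 0, 6],
    [0, 0, 6],
  ],
  slide=[
    [10, 33, 0],
    [10, 33, 0],
    [10, 33, 0],
    [10, 33, 0],
    [10, 33, 0],
  ],
  gripper=[50, 50, 50, 50, 50],
)

```text
clock: 11.63
eef_pos: [498.5, -18.3, 163.0]
tool_rot: [3.132, 0.005, 1.261]
force: [1.0, 1.0, -1.4]
width: 58.6
```

>>> arm_command(
  rot=[
    [0, 0, 5],
    [0, 0, 5],
    [0, 0, 4],
    [0, 0, 2],
    [0, 0, 0],
  ],
  slide=[
    [8, 33, 0],
    [8, 33, 0],
    [8, 33, 0],
    [7, 25, 0],
    [3, 8, 0],
  ],
  gripper=[50, 50, 50, 50, 50],
)

```text
clock: 12.05
eef_pos: [533.5, 127.4, 163.3]
tool_rot: [3.13, -0.0, 1.567]
force: [0.6, 1.1, -1.0]
width: 58.7
```

>>> arm_command(
  rot=[
    [0, 0, 0],
    [0, 0, 0],
  ],
  slide=[
    [0, 0, 0],
    [0, 0, 0],
  ],
  gripper=[50, 50],
)

```text
clock: 12.22
eef_pos: [533.3, 129.8, 163.0]
tool_rot: [3.13, -0.001, 1.57]
force: [0.2, -0.9, -0.9]
width: 58.7
```

```bash
python3 - <<'E'
from h import *
from cell import telemetry,get_image,get_calibration
s=telemetry.read_state();print(s['eef_pos'],s['tool_rot'])
c=get_calibration('side');p,d=get_image('side');cv2.imwrite('pics/side2.png',p[60:360,120:520,::-1].repeat(2,0).repeat(2,1))
p,d=get_image('wrist');cv2.imwrite('pics/w3.png',p[:,:,::-1]);c=get_calibration('wrist');np.savez('w3.npz',d=d,**c)
E
```

```text
[533.2618959  129.81763458 162.96726193] [ 3.13034897e+00 -1.23801576e-03  1.56979165e+00]
```

View pics/side2.png

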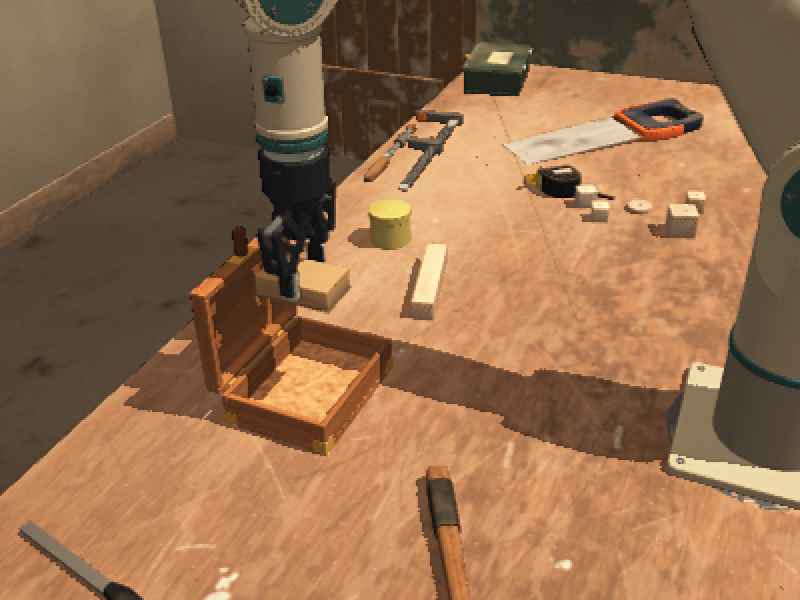

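View pics/w3.png

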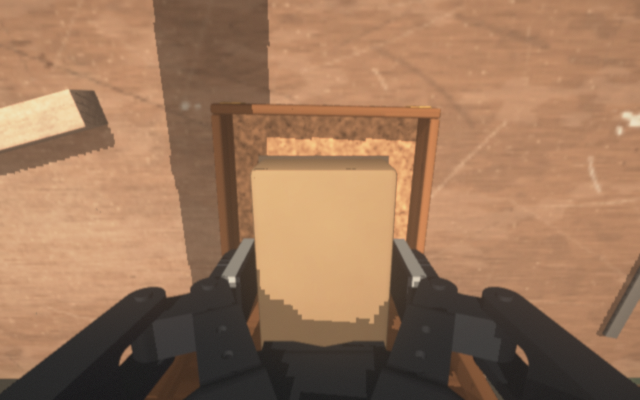

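The side view shows the block held level at (320,285), above the open case. In the wrist view it lies between the front wall (325,110) and the side walls at columns 225 and 428. I check the case's position from the depth image.

```bash
python3 - <<'E'
from h import *
z=np.load('w3.npz');c={k:z[k] for k in('fx','fy','cx','cy','xyz','attitude')};W=cloud(z['d'],c)
m=(W[...,2]>38)&(W[...,2]<52)&(abs(W[...,0]-530)<120)&(abs(W[...,1]-130)<130)
P=W[m];print(len(P),P.min(0),P.max(0))
f=P[(P[:,0]<480)];print('front',np.percentile(f[:,0],[1,50,99]),np.percentile(f[:,1],[0.5,99.5]),np.median(f[:,2]))
l=P[P[:,0]>485]
for s in(1,-1):
    q=l[s*(l[:,1]-130)>60]
    if len(q):print('side',s,np.percentile(q[:,1],[1,50,99]),np.polyfit(q[:,0],q[:,1],1))
m=(W[...,2]>150)&(W[...,2]<215)&(abs(W[...,1]-130)<34);P=W[m]
print('block',P.min(0),P.max(0),np.percentile(P[:,2],[5,50,95]))
E
```

```text
5526 [464.12444691  37.6802315   38.01149578] [594.21073404 221.69738107  47.48620802]
front [464.24406365 470.19529816 478.92899321] [ 41.80394414 220.25264935] 44.933285054098974
side 1 [210.72732015 214.60853888 220.21681275] [-2.49208323e-02  2.28231985e+02]
side -1 [38.78901744 44.33528419 48.25356576] [-2.79243747e-02  5.90073666e+01]
block [486.35723471  96.00034293 156.52267867] [574.03455909 163.9998808  214.9592423 ] [177.83892472 184.22021184 198.60519834]
```

>>> arm_command(
  rot=[
    [0, 0.6, -1],
    [0, 0, 0],
    [0, 0, 0],
    [0, 0, 0],
    [0, 0, 0],
  ],
  slide=[
    [-1, 0, -20],
    [-1, 0, -25],
    [-1, 0, -20],
    [-1, 0, -10],
    [0, 0, 0],
  ],
  gripper=[50, 50, 50, 50, 50],
)

```text
clock: 12.73
eef_pos: [529.8, 116.5, 86.6]
tool_rot: [3.139, 0.007, 1.534]
force: [-0.8, 0.2, -1.0]
width: 58.4
```

>>> arm_command(
  rot=[
    [0, 0, 0.8],
    [0, 0, 0],
    [0, 0, 0],
    [0, 0, 0],
  ],
  slide=[
    [4, 10, -5],
    [0, 2, -5],
    [0, 0, -5],
    [0, 0, 0],
  ],
  gripper=[50, 50, 50, 50],
)

```text
clock: 13.07
eef_pos: [535.8, 127.5, 72.4]
tool_rot: [3.136, 0.007, 1.545]
force: [0.1, -0.1, 0.0]
width: 58.7
```

>>> arm_command(
  rot=[
    [-0.3, 0, 0],
    [0, 0, 0],
    [0, 0, 0],
    [0, 0, 0],
    [0, 0, 0],
  ],
  slide=[
    [-2, 2, -8],
    [0, 0, -12],
    [0, 0, -12],
    [0, 0, -6],
    [0, 0, 0],
  ],
  gripper=[50, 50, 50, 50, 50],
)

```text
clock: 13.48
eef_pos: [534.7, 130.9, 32.4]
tool_rot: [3.132, 0.012, 1.546]
force: [-0.3, 0.6, -0.7]
width: 58.4
```

>>> arm_command(
  rot=[
    [0.6, 0.5, 0],
    [0, 0, 0],
    [0, 0, 0],
    [0, 0, 0],
    [0, 0, 0],
  ],
  slide=[
    [-1, 0, -4],
    [0, 0, -4],
    [0, 0, -3],
    [0, 0, -2],
    [0, 0, 0],
  ],
  gripper=[50, 50, 50, 50, 50],
)

```text
clock: 13.9
eef_pos: [533.7, 130.8, 18.0]
tool_rot: [-3.141, 0.001, 1.546]
force: [0.3, 0.5, -0.5]
width: 58.6
```

>>> arm_command(
  rot=[
    [0, 0, 0],
    [0, 0, 0],
    [0, 0, 0],
  ],
  slide=[
    [0, 0, -2],
    [0, 0, -1],
    [0, 0, 0],
  ],
  gripper=[50, 50, 50],
)

```text
clock: 14.15
eef_pos: [534.1, 130.9, 16.3]
tool_rot: [3.141, 0.001, 1.546]
force: [0.4, -0.9, 0.1]
width: 58.3
```

>>> arm_command(
  rot=[
    [0, 0, 0],
    [0, 0, 0],
    [0, 0, 0],
  ],
  slide=[
    [0, 0, -1.5],
    [0, 0, -1],
    [0, 0, 0],
  ],
  gripper=[50, 50, 50],
)

```text
clock: 14.4
eef_pos: [534.5, 131.1, 16.4]
tool_rot: [3.138, 0.001, 1.546]
force: [-0.5, 0.2, -1.2]
width: 58.5
```

>>> arm_command(
  rot=[
    [0, 0, 0],
    [0, 0, 0],
    [0, 0, 0],
    [0, 0, 0],
    [0, 0, 0],
  ],
  slide=[
    [0, 0, 0],
    [0, 0, 0],
    [0, 0, 0],
    [0, 0, 0],
    [0, 0, 0],
  ],
  gripper=[65, 80, 80, 80, 80],
)

```text
clock: 14.82
eef_pos: [535.3, 131.4, 16.4]
tool_rot: [3.137, 0.001, 1.546]
force: [0.2, 0.9, -0.3]
width: 79.9
```

>>> arm_command(
  rot=[
    [0, 0, 0],
    [0, 0, 0],
    [0, 0, 0],
    [0, 0, 0],
    [0, 0, 0],
  ],
  slide=[
    [0, 0, 8],
    [0, 0, 12],
    [0, 0, 20],
    [0, 0, 30],
    [0, 0, 30],
  ],
  gripper=[80, 80, 80, 80, 80],
)

```text
clock: 15.23
eef_pos: [530.2, 130.1, 116.7]
tool_rot: [-3.134, 0.004, 1.547]
force: [0.2, -0.3, 0.4]
width: 80.2
```

```bash
python3 - <<'E'
from h import *
from cell import telemetry,get_image,get_calibration
c=get_calibration('wrist');p,d=get_image('wrist');cv2.imwrite('pics/w4.png',p[:,:,::-1]);W=cloud(d,c)
m=(W[...,2]>25)&(W[...,2]<42)&(abs(W[...,0]-530)<60)&(abs(W[...,1]-130)<60)
P=W[m];print(len(P),cv2.minAreaRect(P[:,:2].astype(np.float32)),np.percentile(P[:,2],[5,50,95]))
p,d=get_image('side');cv2.imwrite('pics/side3.png',p[60:360,120:520,::-1].repeat(2,0).repeat(2,1))
W=cloud(d,get_calibration('side'));np.savez('side3.npz',d=d,p=p)
m=(W[...,2]>60)&(W[...,2]<225)&(W[...,0]>590)&(abs(W[...,1]-130)<100);P=W[m];print(len(P))
Q=P[(abs(P[:,1]-130)<9)&(P[:,2]>185)];print('tab',len(Q),Q.min(0),Q.max(0))
E
```

```text
9820 ((535.7176513671875, 131.98944091796875), (58.27609634399414, 94.35062408447266), 88.42684173583984) [35.78783255 37.17963427 38.24866194]
1846
tab 121 [604.19006047 121.25819488 185.51422506] [625.19169699 138.26856358 224.89794344]
```

View pics/w4.png

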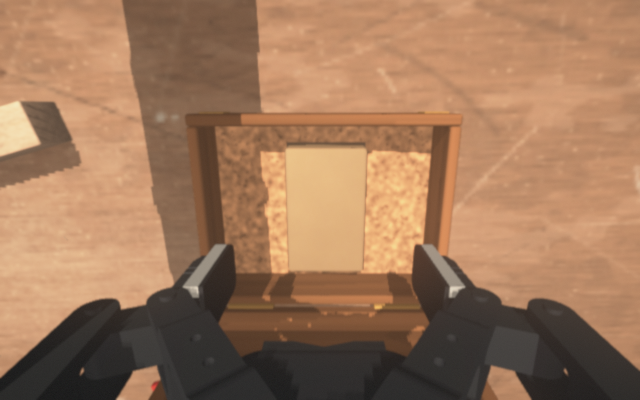

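View pics/side3.png

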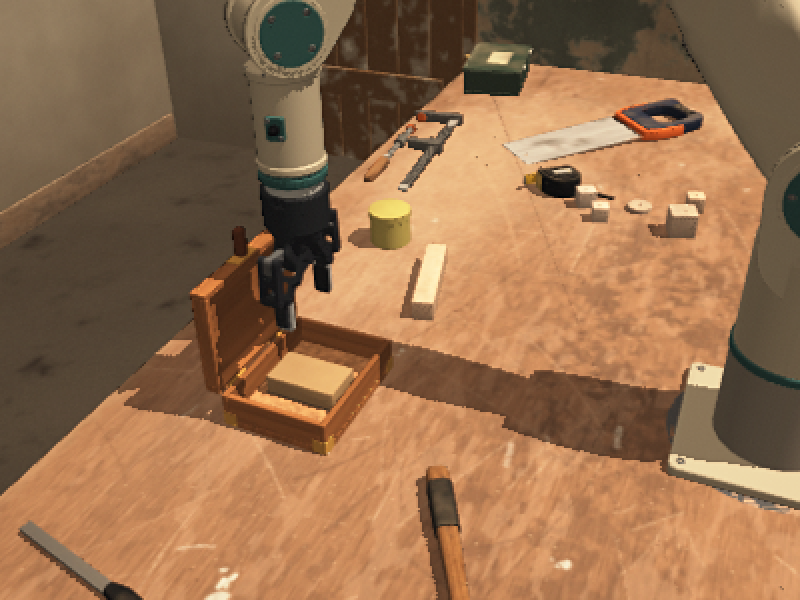

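The wrist view shows the block flat on the cork floor at (326,208). Its top is at z≈37 against 36 expected, its centre is at (535.7,132), and the lid is still open with its tab at (238,240) in the enlarged side view. Next I close the lid.

>>> arm_command(
  rot=[
    [0, 0, 0],
    [0, 0, 0],
    [0, 0, 0],
    [0, 0, 0],
    [0, 0, 0],
  ],
  slide=[
    [0, 0, 35],
    [0, 0, 35],
    [5, 0, 35],
    [20, 0, 30],
    [25, 0, 10],
  ],
  gripper=[80, 60, 45, 45, 45],
)

```text
clock: 15.75
eef_pos: [576.0, 130.3, 272.9]
tool_rot: [-3.134, 0.004, 1.552]
force: [1.5, 0.8, -0.8]
width: 44.6
```

>>> arm_command(
  rot=[
    [0, 0, 0],
    [0, 0, 0],
    [0, 0, 0],
    [0, 0, 0],
  ],
  slide=[
    [20, 0, 0],
    [16, 0, 0],
    [5, 0, 0],
    [0, 0, 0],
  ],
  gripper=[45, 45, 45, 45],
)

```text
clock: 16.08
eef_pos: [623.3, 130.0, 280.0]
tool_rot: [3.138, 0.001, 1.549]
force: [-0.7, 0.1, -1.4]
width: 45.0
```

```bash
python3 - <<'E'
from h import *
from cell import telemetry,get_image,get_calibration
s=telemetry.read_state();print(s['eef_pos'],s['tool_rot'])
c=get_calibration('wrist');p,d=get_image('wrist');cv2.imwrite('pics/w5.png',p[:,:,::-1]);W=cloud(d,c)
m=(W[...,2]>195)&(W[...,2]<235)&(abs(W[...,0]-625)<30)&(abs(W[...,1]-130)<16)
P=W[m];print(len(P)); 
if len(P):print(cv2.minAreaRect(P[:,:2].astype(np.float32)),P.min(0),P.max(0))
E
```

```text
[623.34257179 129.99636457 280.01614147] [3.13755305e+00 1.36864840e-03 1.54920023e+00]
564
((616.1348876953125, 128.86683654785156), (13.489827156066895, 13.76537799835205), 1.085477352142334) [609.42553268 121.92510294 195.06141273] [622.96206478 135.70607632 225.43884824]
```

View pics/w5.png

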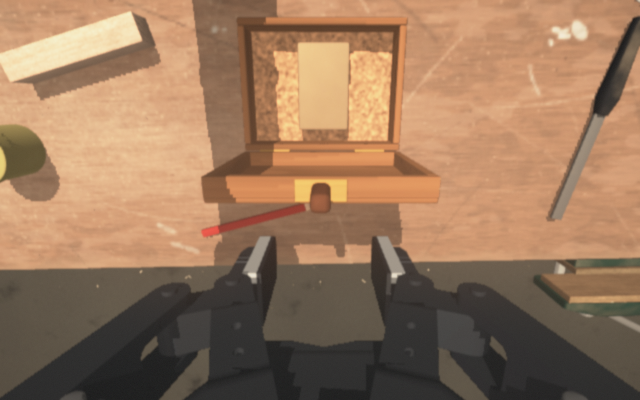

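The wrist view shows the tab at (320,198). It measures (616,129) with its top at z≈225, so the lid is near 1.57 rad.

>>> arm_command(
  rot=[
    [0, 0, 0],
    [0, 0, 0],
    [0, 0, 0],
    [0, 0, 0],
  ],
  slide=[
    [-7, -1, -15],
    [-1, 0, -22],
    [0, 0, -18],
    [0, 0, 0],
  ],
  gripper=[45, 45, 45, 45],
)

```text
clock: 16.47
eef_pos: [609.1, 129.4, 223.5]
tool_rot: [3.142, 0.003, 1.553]
force: [-0.9, -0.6, -0.5]
width: 44.9
```

>>> arm_command(
  rot=[
    [0, 0, 0],
    [0, 0, 0],
    [0, 0, 0],
    [0, 0, 0],
  ],
  slide=[
    [6, 0, -10],
    [1, 0, -10],
    [0, 0, -6],
    [0, 0, 0],
  ],
  gripper=[45, 45, 45, 45],
)

```text
clock: 16.8
eef_pos: [614.8, 129.7, 196.5]
tool_rot: [-3.14, 0.003, 1.554]
force: [0.7, -0.5, -0.1]
width: 45.2
```

>>> arm_command(
  rot=[
    [0, 0, 0],
    [0, 0, 0],
    [0, 0, 0],
    [0, 0, 0],
    [0, 0, 0],
  ],
  slide=[
    [0, 0, -1],
    [0, 0, 0],
    [0, 0, 0],
    [0, 0, 0],
    [0, 0, 0],
  ],
  gripper=[5, 5, 5, 5, 5],
)

```text
clock: 17.22
eef_pos: [615.3, 127.7, 196.0]
tool_rot: [-3.141, 0.005, 1.552]
force: [0.6, -0.5, -2.0]
width: 12.9
```

>>> arm_command(
  rot=[
    [0, 0, 0],
    [0, 0, 0],
    [0, 0, 0],
    [0, 0, 0],
    [0, 0, 0],
  ],
  slide=[
    [-15, 0, 0.3],
    [-17, 0, -1.2],
    [-17, 0, -3],
    [-16.3, 0, -4.7],
    [-15.8, 0, -6.3],
  ],
  gripper=[5, 5, 5, 5, 5],
)

```text
clock: 17.63
eef_pos: [550.8, 129.3, 186.7]
tool_rot: [3.104, -0.005, 1.548]
force: [4.0, -1.8, 6.0]
width: 13.0
```

>>> arm_command(
  rot=[
    [0, 1, 0],
    [0, 1, 0],
    [0, 0.5, 0],
    [0, 0, 0],
    [0, 0, 0],
  ],
  slide=[
    [-15.8, 0, -6.2],
    [-15, 0, -7.7],
    [-14.3, 0, -9.3],
    [-13.3, 0, -11],
    [-12.2, 0, -12.3],
  ],
  gripper=[5, 5, 5, 5, 5],
)

```text
clock: 18.05
eef_pos: [491.2, 130.8, 150.1]
tool_rot: [3.115, -0.008, 1.548]
force: [-1.8, -2.4, 9.4]
width: 13.2
```

>>> arm_command(
  rot=[
    [0, 0.8, 0],
    [0, 0.5, 0],
    [0, 0.5, 0],
    [0, 0, 0],
    [0, 0, 0],
  ],
  slide=[
    [-12, 0, -12],
    [-10.7, 0, -13.2],
    [-9.3, 0, -14.2],
    [-7.9, 0, -15.1],
    [-6.3, 0, -15.8],
  ],
  gripper=[5, 5, 5, 5, 5],
)

```text
clock: 18.47
eef_pos: [448.1, 131.8, 85.6]
tool_rot: [3.129, -0.008, 1.549]
force: [-0.0, -1.6, 4.1]
width: 13.5
```

>>> arm_command(
  rot=[
    [0, 0.5, 0],
    [0, 0, 0],
    [0, 0, 0],
    [0, 0, 0],
  ],
  slide=[
    [-5.3, 0, -16],
    [-3.5, 0, -14],
    [-1.5, 0, -8],
    [0, 0, 0],
  ],
  gripper=[5, 5, 5, 5],
)

```text
clock: 18.8
eef_pos: [438.6, 131.9, 47.9]
tool_rot: [3.133, -0.007, 1.551]
force: [-0.4, -1.1, -0.8]
width: 12.9
```

>>> arm_command(
  rot=[
    [0, 0, 0],
    [0, 0, 0],
    [0, 0, 0],
    [0, 0, 0],
  ],
  slide=[
    [-0.5, 0, -5],
    [0, 0, -5],
    [0, 0, -4],
    [0, 0, -2],
  ],
  gripper=[5, 5, 5, 5],
)

```text
clock: 19.13
eef_pos: [437.2, 131.9, 33.8]
tool_rot: [3.133, -0.005, 1.552]
force: [-3.1, -2.3, 4.5]
width: 12.7
```

>>> arm_command(
  rot=[
    [0, 0, 0],
    [0, 0, 0],
    [0, 0, 0],
    [0, 0, 0],
  ],
  slide=[
    [0, 0, -3],
    [0, 0, -3],
    [0, 0, -3],
    [0, 0, -3],
  ],
  gripper=[5, 5, 5, 5],
)

```text
clock: 19.47
eef_pos: [437.5, 131.9, 27.8]
tool_rot: [3.126, -0.003, 1.553]
force: [-10.7, -5.1, 53.3]
width: 13.0
```

>>> arm_command(
  rot=[
    [0, 0, 0],
    [0, 0, 0],
    [0, 0, 0],
    [0, 0, 0],
    [0, 0, 0],
  ],
  slide=[
    [0, 0, 2],
    [0, 0, 0],
    [0, 0, 0],
    [0, 0, 0],
    [0, 0, 0],
  ],
  gripper=[5, 45, 45, 45, 45],
)

```text
clock: 19.88
eef_pos: [440.4, 134.5, 32.9]
tool_rot: [3.119, -0.007, 1.554]
force: [-0.3, -0.8, 0.0]
width: 45.1
```

>>> arm_command(
  rot=[
    [0, 0, 0],
    [0, 0, 0],
    [0, 0, 0],
    [0, 0, 0],
    [0, 0, 0],
  ],
  slide=[
    [-2, 0, 15],
    [-2, 0, 25],
    [-2, 0, 30],
    [-2, 0, 30],
    [-2, 0, 30],
  ],
  gripper=[45, 45, 45, 45, 45],
)

```text
clock: 20.3
eef_pos: [426.2, 134.9, 160.7]
tool_rot: [3.134, -0.006, 1.557]
force: [0.9, -0.3, -0.5]
width: 44.8
```

>>> arm_command(
  rot=[
    [0, 0, 0],
    [0, 0, 0],
    [0, 0, 0],
    [0, 0, 0],
    [0, 0, 0],
  ],
  slide=[
    [0, -30, 15],
    [0, -40, 10],
    [0, -40, 0],
    [0, -40, 0],
    [0, -30, 0],
  ],
  gripper=[45, 45, 45, 45, 45],
)

```text
clock: 20.72
eef_pos: [431.5, -39.5, 193.9]
tool_rot: [3.116, -0.017, 1.575]
force: [0.6, 0.4, -0.1]
width: 44.9
```

>>> arm_command(
  rot=[
    [0, 0, 0],
    [0, 0, 0],
    [0, 0, 0],
    [0, 0, 0],
    [0, 0, 0],
  ],
  slide=[
    [10, -38, 0],
    [10, -38, 0],
    [5, -38, 0],
    [0, -30, 0],
    [0, 0, 0],
  ],
  gripper=[45, 45, 45, 45, 45],
)

```text
clock: 21.13
eef_pos: [456.0, -198.3, 192.8]
tool_rot: [3.115, -0.016, 1.564]
force: [-0.0, -0.5, -0.2]
width: 44.6
```

```bash
python3 - <<'E'
from h import *
from cell import telemetry,get_image,get_calibration
for n in ['top','side']:
    p,d=get_image(n);cv2.imwrite(f'pics/{n}5.png',p[:,:,::-1]);W=cloud(d,get_calibration(n))
    m=(W[...,2]>58)&(W[...,2]<100)&(W[...,0]>466)&(W[...,0]<600)&(abs(W[...,1]-130)<85)
    P=W[m];A=np.c_[P[:,:2]-[533,130],np.ones(len(P))];print(n,len(P),np.linalg.lstsq(A,P[:,2],rcond=None)[0])
    if n=='top':
        for nm,lo,hi,x,y,r in(('bar',18,45,487,-152,95),('tin',45,75,603,-266,50)):
            m=(W[...,2]>lo)&(W[...,2]<hi)&(abs(W[...,0]-x)<r)&(abs(W[...,1]-y)<r);print(nm,cv2.minAreaRect(W[m][:,:2].astype(np.float32)))
E
```

```text
top 4658 [-1.80902064e-02  8.63398844e-04  6.81725208e+01]
bar ((499.98614501953125, -170.56015014648438), (69.6875228881836, 209.64739990234375), 30.681961059570312)
tin ((603.079833984375, -266.15838623046875), (66.89269256591797, 68.78887176513672), 42.901283264160156)
side 2329 [-1.27102242e-02 -2.32821456e-03  6.85806061e+01]
```

View pics/side5.png

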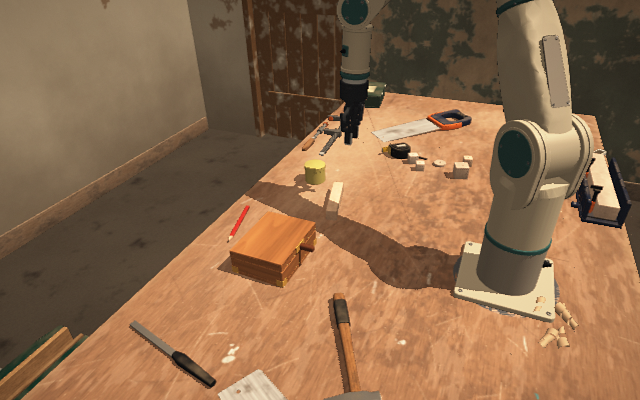

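View pics/top5.png

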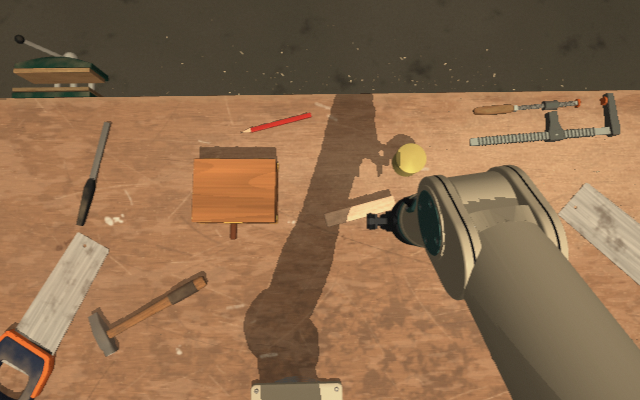

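Both views show the lid down, with a slope of 0.013–0.018 rad. I fit the bench plane around the case to see how much of that is camera bias.

```bash
python3 - <<'E'
from h import *
from cell import telemetry,get_image,get_calibration
for n in ['top','side']:
    p,d=get_image(n);W=cloud(d,get_calibration(n))
    m=(abs(W[...,2])<8)&(W[...,0]>380)&(W[...,0]<640)&(abs(W[...,1]-130)<160)
    P=W[m];A=np.c_[P[:,:2]-[533,130],np.ones(len(P))];print(n,len(P),np.linalg.lstsq(A,P[:,2],rcond=None)[0])
    m=(W[...,2]>58)&(W[...,2]<100)&(W[...,0]>466)&(W[...,0]<600)&(abs(W[...,1]-130)<85)
    P=W[m];A=np.c_[P[:,:2]-[533,130],np.ones(len(P))];print(n,len(P),np.linalg.lstsq(A,P[:,2],rcond=None)[0])
    if n=='top':
        m=(W[...,2]>18)&(W[...,2]<45)&(abs(W[...,0]-487)<40)&(W[...,1]>-170)&(W[...,1]<-40);print('bar',cv2.minAreaRect(W[m][:,:2].astype(np.float32)))
E
```

```text
top 9175 [ 5.05888234e-04  1.67143890e-04 -1.87807433e-01]
top 4656 [-1.91063897e-02  9.90476883e-04  6.81969805e+01]
bar ((479.9148864746094, -122.52232360839844), (30.95018196105957, 104.2939682006836), 14.235901832580566)
side 5086 [ 0.0016821  -0.00048512  0.48149916]
side 2324 [-1.15939056e-02 -1.92052688e-03  6.85202276e+01]
```

The lid is still about 0.015 rad ajar, roughly 2 mm at the front. That is inside the tolerance, but I press it shut gently with closed fingers.

>>> arm_command(
  rot=[
    [0, 0.5, 0],
    [0, 0.5, 0],
    [0, 0, 0],
    [0, 0, 0],
    [0, 0, 0],
  ],
  slide=[
    [5, 38, 0],
    [5, 40, 0],
    [5, 40, 0],
    [5, 40, 0],
    [5, 40, 0],
  ],
  gripper=[30, 10, 0, 0, 0],
)

```text
clock: 21.75
eef_pos: [478.3, 11.0, 193.1]
tool_rot: [3.134, -0.018, 1.568]
force: [0.4, -0.5, 0.2]
width: -0.0
```

>>> arm_command(
  rot=[
    [0, 0, 0],
    [0, 0, 0],
    [0, 0, 0],
    [0, 0, 0],
    [0, 0, 0],
  ],
  slide=[
    [0, 38, -10],
    [0, 38, -10],
    [0, 25, -15],
    [0, 8, -20],
    [0, 0, -15],
  ],
  gripper=[0, 0, 0, 0, 0],
)

```text
clock: 22.17
eef_pos: [475.6, 146.6, 127.5]
tool_rot: [3.121, -0.032, 1.603]
force: [-0.5, -0.4, -0.2]
width: -0.1
```

>>> arm_command(
  rot=[
    [-1.5, 1, -1],
    [0, 0, 0],
    [0, 0, 0],
    [0, 0, 0],
  ],
  slide=[
    [3, -10, -10],
    [0, 0, -15],
    [0, 0, -8],
    [0, 0, 0],
  ],
  gripper=[0, 0, 0, 0],
)

```text
clock: 22.5
eef_pos: [474.1, 142.5, 91.6]
tool_rot: [-3.138, -0.003, 1.598]
force: [-0.1, 0.5, 0.6]
width: 0.1
```

>>> arm_command(
  rot=[
    [0, 0, 0],
    [0, 0, 0],
    [0, 0, 0],
    [0, 0, 0],
  ],
  slide=[
    [10, -8, -4],
    [0, 0, -6],
    [0, 0, -6],
    [0, 0, 0],
  ],
  gripper=[0, 0, 0, 0],
)

```text
clock: 22.83
eef_pos: [486.6, 132.7, 75.9]
tool_rot: [-3.14, -0.002, 1.596]
force: [-0.5, 0.4, -0.3]
width: 0.0
```

>>> arm_command(
  rot=[
    [0, 0, 0],
    [0, 0, 0],
    [0, 0, 0],
    [0, 0, 0],
  ],
  slide=[
    [0, 0, -3],
    [0, 0, -3],
    [0, 0, -3],
    [0, 0, 0],
  ],
  gripper=[0, 0, 0, 0],
)

```text
clock: 23.17
eef_pos: [487.2, 132.0, 67.1]
tool_rot: [-3.141, -0.002, 1.594]
force: [0.6, 0.3, 0.1]
width: -0.3
```

>>> arm_command(
  rot=[
    [0, 0, 0],
    [0, 0, 0],
    [0, 0, 0],
  ],
  slide=[
    [0, 0, -2],
    [0, 0, -2],
    [0, 0, -1],
  ],
  gripper=[0, 0, 0],
)

```text
clock: 23.42
eef_pos: [487.2, 132.0, 67.1]
tool_rot: [3.138, 0.002, 1.595]
force: [-1.2, -0.5, 1.7]
width: -0.0
```

>>> arm_command(
  rot=[
    [0, 0, 0],
    [0, 0, 0],
  ],
  slide=[
    [0, 0, -5],
    [0, 0, -5],
  ],
  gripper=[0, 0],
)

```text
clock: 23.58
eef_pos: [487.3, 132.2, 66.3]
tool_rot: [3.131, 0.009, 1.595]
force: [-16.2, -6.5, 74.0]
width: -0.1
```

>>> arm_command(
  rot=[
    [0, 0, 0],
    [0, 0, 0],
    [0, 0, 0],
    [0, 0, 0],
    [0, 0, 0],
  ],
  slide=[
    [0, 0, 10],
    [0, 0, 25],
    [0, 0, 30],
    [0, -10, 30],
    [0, -38, 10],
  ],
  gripper=[0, 0, 0, 0, 0],
)

```text
clock: 24.0
eef_pos: [486.3, 93.0, 178.2]
tool_rot: [3.126, 0.004, 1.612]
force: [1.7, 0.1, -0.2]
width: -0.2
```

>>> arm_command(
  rot=[
    [0, 0, 0],
    [0, 0, 0],
    [0, 0, 0],
    [0, 0, 0],
    [0, 0, 0],
  ],
  slide=[
    [0, -40, 0],
    [0, -40, 0],
    [0, -40, 0],
    [0, -40, 0],
    [0, -40, 0],
  ],
  gripper=[0, 0, 0, 0, 0],
)

```text
clock: 24.42
eef_pos: [488.5, -110.3, 183.6]
tool_rot: [3.113, 0.004, 1.623]
force: [0.7, 1.2, 0.0]
width: 0.2
```

>>> arm_command(
  rot=[
    [0, 0, 0],
    [0, 0, 0],
    [0, 0, 0],
  ],
  slide=[
    [0, -25, 0],
    [0, 0, 0],
    [0, 0, 0],
  ],
  gripper=[0, 0, 0],
)

```text
clock: 24.67
eef_pos: [486.2, -148.6, 182.5]
tool_rot: [3.115, 0.009, 1.606]
force: [0.2, 0.9, -0.0]
width: -0.3
```

```bash
python3 - <<'E'
from h import *
from cell import telemetry,get_image,get_calibration
for n in ['top','side']:
    p,d=get_image(n);cv2.imwrite(f'pics/{n}6.png',p[:,:,::-1]);W=cloud(d,get_calibration(n))
    m=(W[...,2]>58)&(W[...,2]<100)&(W[...,0]>466)&(W[...,0]<600)&(abs(W[...,1]-130)<85)
    P=W[m];A=np.c_[P[:,:2]-[533,130],np.ones(len(P))];print(n,len(P),np.linalg.lstsq(A,P[:,2],rcond=None)[0])
print(telemetry.read_state()['qd'])
E
```

```text
top 4634 [1.72670428e-03 2.22091364e-04 6.67622324e+01]
side 2345 [ 4.61466623e-03 -1.82454492e-03  6.72090238e+01]
[-0.03118877 -0.00570329 -0.0262512   0.00517351 -0.00893834 -0.00558422
 -0.00219822]
```

View pics/side6.png

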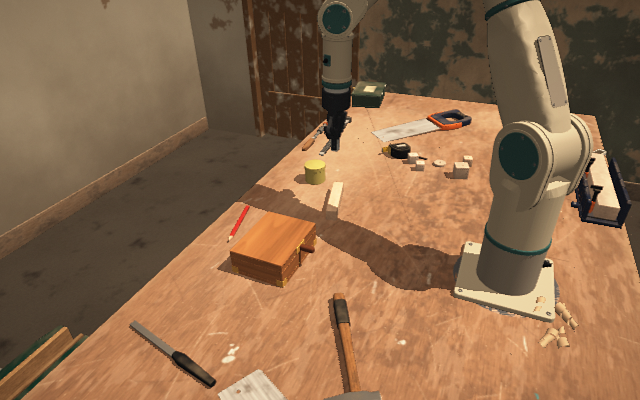

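The side view shows the case shut at (273,245), the tin and bar where they were, and the arm clear of everything. The lid is flat at z≈67. I hand the job in.

```bash
python3 -c "
from cell import ctrl
print(ctrl.finish_job())"
```

```text
the job is handed in; nothing more can be done
None
```

The sanding block is inside the case, lying flat, and the lid is closed. I handed the job in at about 25 s of the 72 s allowed; no verdict was reported.

- **Opening:** I pinched the tab and swung the lid to about 1.6 rad, judging from the tool position and a later wrist image.
- **Placing:** I set the block on the case floor and let go. The wrist camera then put its top at z≈37 mm (36 expected), near the middle of the case, with the lid still open.
- **Closing:** After I swung the lid shut by its tab, the cameras showed it about 0.015 rad ajar. I pressed it down with closed fingers, and its top then measured flat (slopes 0.002 and 0.005 rad) at z≈67 mm, which is its closed height.
- **Forces:** The wrist force reached 53 N and 74 N in the two final presses, under the 120 N limit. Both presses were made with the fingers.
- **Bystanders:** The tin measured at its starting position. The first check of the bar failed because the arm was in its measuring window. A repeat on the visible part gave the same angle and width, and the pictures show it unmoved.
- **Not checked:** I could not see the block once the lid was shut.

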